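Load a tea tin into a spring-fed lane and hold it back on the stops

ROBOT

A 6-joint arm with a two-finger parallel gripper is mounted at the origin on the work surface. World frame = base frame: x ahead of the robot, y to its left, z up, the work surface at z = 0. Lengths are in m, angles in rad, forces in N, time in s.
With the tool pointing down it reaches from about 0.375 to 0.9 m from the base axis. Payload 3.1 kg.
Tool frame: the origin (TCP) lies on the centre line of the jaws, within the pads' length; the fingertips stand robot.tip_reach ahead of it and the grasp point (between the pads) is the TCP (robot.tip_reach is the distance from the TCP to the fingertips, in m); z points along the fingers, y is the direction in which the jaws open and shut (so a half turn about z gives the same grasp; the last joint's range is limited). The gripper opens to 87 mm and grips with 3 to 60 N. Pads are 19 mm wide; open, the fingers measure 117 mm over their backs; the gripper's body (75 mm by 190 mm) begins 51 mm behind the grasp point.
Start: joints at [0.961, 0.527, 1.433, -0, 1.181, -0.178], TCP at [0.262, 0.568, 0.242] pointing down, gripper open.
Joint ranges: [-3.08, 3.08], [-0.75, 2.2], [0.22, 2.44], [-1.43, 4.57], [0, 2.65], [-2.85, 2.85]. Speed limits (rad/s): [2.79, 2.79, 3.14, 3.14, 3.14, 3.14].

INTERFACE

Orientations are given as a unit quaternion [x, y, z, w].
In Python, from rig import telemetry, viewer, robot gives the robot as it stands. The module is installed in compiled form; this text tells all that it offers.
- The arm moves only by the tool step_arm, never from a script. Its argument "targets" is a list of rows, each an object of numbers: "dx", "dy", "dz": the shift along the tool's x, y, z in m; "rx", "ry", "rz": the turn, a rotation vector about the tool's x, y, z in degrees. In form: [{"dx": .., "dy": .., "dz": .., "rx": .., "ry": .., "rz": ..}, ...]. A call has exactly 5 rows; each row is the pose to reach, as a shift and turn from the pose measured when the call began, along the tool's axes at that moment; what a row does not reach only later rows make up. A row lasts 1/8 s, in which the tool goes at most 62.5 mm and 10.7 degrees, less where a joint would pass 70% of its speed; a pose out of reach is approached as far as the arm can. A call with a gripper value outside its range is refused whole. "gripper" is the opening, from 0 (shut) to 1 (fully open), set as the call begins (left out, the last holds). The fingers move at their own pace and stop on an object; "force" is the grip in N (left out, the last holds). Time passes only in rows, so rows that repeat a pose let the fingers close, or fill a call up. It gives the time, the measured TCP pose, the force and the opening at its end, in the units of the state.
- telemetry.get_obs(): the state, without advancing time (a new reading comes with each control period).
- viewer.camera(name): name is "scene" or "top"; returns a dict with "img" (400x640x3 uint8, blue, green, red), "depth" (400x640 float32, m along the optical axis (not along the pixel's ray), 0 where there is no reading), "K" (3x3 intrinsics, pixels), "k1" (the pictures are not rectified: a ray, as slopes to the right and down, at radius r is drawn at 1 + k1 r^2 times it, then the intrinsics apply), "R" (3x3) and "t" (3): a world point X has camera coordinates R X + t. Camera axes: x right, y down, z forward; pixel columns grow to the right and rows downward; lengths in m; the calibration is good to about 2 mm. A picture is of the moment at which its call begins.
- robot.hand_in(): hands the job in, once; it reports no verdict.
The state is a dict: "time": time; "q": joint angles; "joint_velocities": joint speeds; "joint_torque": joint torques, N m; "position": TCP position; "tool_rot": TCP orientation; "ft_force": force on the tool from outside, world axes, zero at the start; "moment": the same for the moment, N m; "grip_width": finger opening in m.
Only numpy, scipy, OpenCV 4.12 (cv2) and the standard library are available. Lean on these libraries where they do the work, as an engineer would, in place of code of your own. Each camera call takes 0.05 s, during which the arm holds its last target.

TASK

Stand the copper tea tin flat and square on the floor of the wooden lane, in the empty pocket between the front lip and the red pusher. Then slide it back along the floor against the sprung pusher until it meets both dark steel stops, firmly but without ramming it, and keep holding it there with the gripper (gripping it or pushing its near face): the program finishes while still holding it (the next tin would go in front). Leave the green tin, the sugar jar and the mug where they are.

Things in the scene. Friction and masses are not known exactly. Their poses are not given: they have to be found in the camera images.
- copper_tin: Copper-coloured rectangular tea tin with a pale wooden lid, one rigid piece, about 0.25 kg (+-30 %), standing upright on the counter to the robot's right. 46 mm along its x, 56 mm along its y, 86 mm high (z); flat sides. Origin: centre of its underside. A half turn about z makes no difference. The two tins and the sugar jar swap places.
- lane: Wooden shelf lane fixed to the counter, yaw up to 0.45 rad. Origin: on the counter under the middle of the front pocket; x = direction of the push (away from the robot), y across, z up. Floor (slick grey liner, friction about 0.2) top at z = 8 mm, x from -41 to 135 mm. Spring housing 44 mm wide at x = 97 to 135 mm, top at z = 52 mm. Tin centre at x = 40 mm when on the stops.
- stops: The hard stops: two dark steel posts fixed on the lane, 12 mm (x) by 10 mm (y), 60 mm high, centred at y = -20 and +20 mm, one each side of the pusher. Origin: on the lane floor midway between the posts, in the plane of their front faces, 63 mm along the lane's x from the lane's origin; axes as the lane's.
- pocket (a point): Centre of the front pocket on the lane floor (8 mm above the counter), axes as the lane's. Side walls: inner faces at y = -31 and 31 mm, 5 mm thick, 18 mm above the floor, x from -41 to 75 mm: the tin goes in with its 56 mm side across, 3 mm play each side. Front lip: inner face at x = -35 mm, 6 mm thick, 8 mm above the floor. Pusher at x = 35 mm.
- pusher (a joint): Travel of the sprung red pusher along the lane's +x, in m: 0 at rest (out), 0.028 when a tin meets the stops (it could go to 0.034 alone). The spring pushes back with 4 N at 0 and 9 N at 0.028 and returns the tin if let go.
- pusher_face (a point): Middle of the front face of the red pusher plate (22 mm wide across the lane, 54 mm high, its lower edge 2 mm above the lane floor); this point is 29 mm above the lane floor and at lane x = 35 mm when the pusher is at rest.
- green_tin: Bystander: green tin with a pale wooden lid, same size and shape as the copper tin, standing loose. Origin: centre of its underside.
- sugar_jar: Bystander: loose round glass jar with a wooden lid, white inside, 74 mm in diameter, 78 mm high. Origin: centre of its underside.
- mug: Bystander: loose white mug, 80 mm in diameter, 85 mm high, handle to +y, to the left of the lane. Origin: centre of its underside.
Not all that is in view belongs to the job. Leave any blue look-alike of the copper_tin alone.

How it is judged:
On the way:
1. the copper tin stands flat and square on the lane floor in the front pocket, the pusher still out (angle between copper_tin's own z axis and vertical below 0.05 rad and z of copper_tin in the frame of lane below 0.011 m and angle between the x axis of copper_tin and the x axis of lane, either way round below 0.08 rad and y of copper_tin in the frame of lane between -0.006 and 0.006 m and value of joint pusher below 0.01 m and x of copper_tin in the frame of lane between -0.014 and 0.022 m), for 0.2 s.
At the end, for the whole second after the job is handed in: Gripper still holding the copper tin back: pusher in over 26.2 mm, tin on the steel stops with 1 to 35 N, fingers on it with over 2 N; flat on the lane floor (3 mm), upright within 0.05 rad, square within 0.08 rad, centred within 6 mm, still (angle between copper_tin's own z axis and vertical below 0.05 rad and z of copper_tin in the frame of lane below 0.011 m and angle between the x axis of copper_tin and the x axis of lane, either way round below 0.08 rad and y of copper_tin in the frame of lane between -0.006 and 0.006 m and value of joint pusher above 0.0262 m and contact force between copper_tin and stops between 1 and 35 N and contact force between the fingers and copper_tin above 2 N and linear speed of copper_tin below 0.02 m/s); the arm keeps its last pose, push and grip.
It fails at once if the tin is rammed against the stops (over 60 N) (contact force between copper_tin and stops above 60 N).
It fails at once if the green tin is moved by more than 25 mm (distance of green_tin from where it was at the start of the episode above 0.025 m).
It fails at once if the sugar jar is moved by more than 25 mm (distance of sugar_jar from where it was at the start of the episode above 0.025 m).
It fails at once if the mug is moved by more than 25 mm (distance of mug from where it was at the start of the episode above 0.025 m).
It also fails if it takes over 64 s, if anything falls off the work surface, if the arm or the gripper's body presses on something with over 40 N, if the wrist force passes 120 N, or if a joint passes its speed limit or range.

## Working session

There is one attempt and no reset: what is moved stays moved. The work goes in short steps, Python scripts to look and compute and a tool call to move; the robot and the scene stay as the last step left them, time stands still between calls to the robot, and variables do not carry over. Pictures are saved under pics/ and viewed, and the job is handed in when it is done.

Besides the shell and the picture viewer there is one more tool, called after ">>>" by a JSON object that holds its "fn" and its "kwargs". step_arm: Moves the arm, as the interface text tells. Its arguments: {"type":"object","properties":{"targets":{"type":"array"},"gripper":{"type":"number"},"force":{"type":"number"}},"required":["targets"]}

```bash
mkdir -p pics; python3 - <<'E'
from rig import telemetry, viewer, robot
import cv2,numpy as np
print(robot.tip_reach); print(telemetry.get_obs())
for n in ("scene","top"):
    c=viewer.camera(n); cv2.imwrite(f"pics/{n}0.png",c["img"]); np.savez(f"{n}0.npz",**c); print(n,c["K"],c["k1"],c["R"],c["t"])
E
```

```text
0.019
{'time': 0.0, 'q': array([ 9.60488101e-01,  5.28453369e-01,  1.43391344e+00,  5.74319293e-06,
        1.18138818e+00, -1.78500018e-01]), 'joint_velocities': array([-3.53748493e-04, -7.84993262e-05, -6.15144145e-04,  3.78380720e-04,
        6.07417250e-06, -6.84838421e-04]), 'joint_torque': array([-5.11235085e-04, -4.40044892e+01, -1.76596606e+01,  6.34155096e-02,
        5.80683863e-02, -1.70844100e-04]), 'position': array([0.26113749, 0.56706482, 0.24057591]), 'tool_rot': array([ 2.14231571e-01,  9.76782302e-01, -9.97140413e-04, -4.17898612e-04]), 'ft_force': array([-0.14304259, -0.0611893 , -1.14298826]), 'moment': array([-0.02768156,  0.00639671,  0.0221918 ]), 'grip_width': 0.08670921596390038}
scene [[365.17878484   0.         319.66275309]
 [  0.         365.17878484 194.14717886]
 [  0.           0.           1.        ]] -0.07182809784925716 [[-0.852578    0.52245768 -0.01219515]
 [ 0.31115698  0.48873983 -0.81505503]
 [-0.41987151 -0.6986926  -0.57925518]] [ 0.51304816 -0.10870737  1.19827289]
top [[417.39144301   0.         320.28702323]
 [  0.         417.39144301 197.0771033 ]
 [  0.           0.           1.        ]] -0.00550926827186784 [[-0.06075066 -0.99815172  0.00158416]
 [-0.97310259  0.05887261 -0.22272264]
 [ 0.22221772 -0.0150721  -0.97488057]] [0.02079658 0.60891815 0.98811986]
```

View pics/scene0.png

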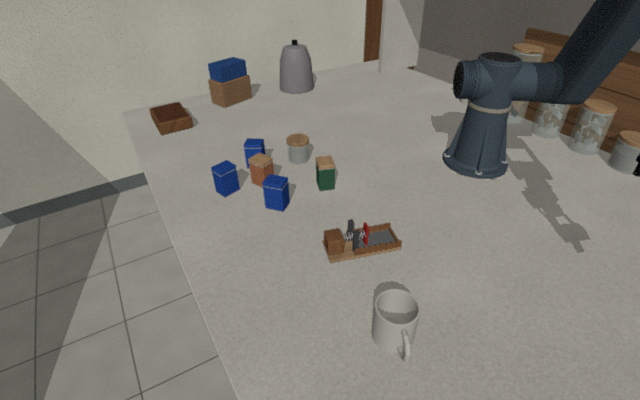

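View pics/top0.png

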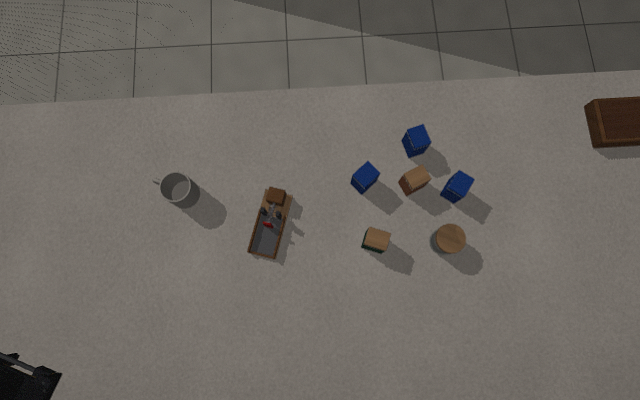

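The copper tin is at top (415,180) / scene (262,170). Things that could be taken for it are the green tin at top (376,240), blue tins at (365,178), (417,141) and (458,187), and the jar at (450,239). I choose the copper-sided one with a wooden lid, and check it in a crop.

```bash
cat > h.py <<'E'
import numpy as np,cv2
def load(n): return dict(np.load(n))
def ray(c,u,v):
    K=c["K"];d=np.array([float(c["k1"]),0,0,0,0])
    p=cv2.undistortPoints(np.array([[[u,v]]],float),K,d)[0,0]
    o=-c["R"].T@c["t"]; return o,c["R"].T@np.array([p[0],p[1],1])
def onz(c,u,v,z):
    o,d=ray(c,u,v); return (o+d*(z-o[2])/d[2])
def proj(c,X):
    d=np.array([float(c["k1"]),0,0,0,0])
    r=cv2.Rodrigues(c["R"])[0]
    return cv2.projectPoints(np.array(X,float).reshape(-1,1,3),r,c["t"],c["K"],d)[0][:,0]
def cloud(c):
    h,w=c["depth"].shape
    vv,uu=np.mgrid[:h,:w]
    p=cv2.undistortPoints(np.stack([uu,vv],-1).reshape(-1,1,2).astype(float),c["K"],np.array([float(c["k1"]),0,0,0,0]))[:,0].reshape(h,w,2)
    z=c["depth"]; P=np.dstack([p*z[...,None],z])
    return (P-c["t"])@c["R"]
E
python3 - <<'E'
from h import *
c=load("top0.npz"); s=load("scene0.npz")
a=cv2.resize(c["img"][125:265,340:480],None,fx=4,fy=4,interpolation=cv2.INTER_CUBIC)
b=cv2.resize(c["img"][180:265,240:300],None,fx=6.6,fy=6.6,interpolation=cv2.INTER_CUBIC)
cv2.imwrite("pics/cropT.png",a);cv2.imwrite("pics/cropL.png",b)
P=cloud(c)
for u,v in [(415,178),(376,238),(450,239),(365,172),(417,136),(458,182),(276,193),(268,240),(300,300)]: print(u,v,P[v,u].round(4))
# tin top mask by height
for name,(x0,x1,y0,y1) in dict(cop=(395,435,160,200),green=(358,395,222,256)).items():
    Z=P[y0:y1,x0:x1]; m=(Z[...,2]>.078)
    hsv=cv2.cvtColor(c["img"],cv2.COLOR_BGR2HSV)[y0:y1,x0:x1]
    m&=(hsv[...,0]<25)
    n,l,st,_=cv2.connectedComponentsWithStats(m.astype(np.uint8)); k=1+st[1:,4].argmax(); m=l==k
    q=np.argwhere(m)[:,::-1]+[x0,y0]
    pts=np.array([onz(c,u,v,.086)[:2] for u,v in q],np.float32)
    print(name,len(q),q.min(0),q.max(0),cv2.minAreaRect(pts*1000), Z[m].mean(0))
E
```

```text
415 178 [ 0.6397 -0.2567  0.0866]
376 238 [ 0.4953 -0.1456  0.0823]
450 239 [ 0.4823 -0.3273  0.0785]
365 172 [ 0.6637 -0.1327  0.084 ]
417 136 [ 3.7420e-01 -2.0000e-04  1.0989e+00]
458 182 [ 0.6227 -0.3631  0.0874]
276 193 [0.6304 0.0969 0.0526]
268 240 [0.5156 0.1262 0.0116]
300 300 [ 0.3583  0.0511 -0.0027]
cop 412 [404 164] [431 189] ((642.7249755859375, -261.771240234375), (46.582889556884766, 59.50065994262695), 23.4530029296875) [ 0.6430465  -0.26249807  0.08599956]
green 444 [364 227] [390 251] ((492.8250732421875, -147.75302124023438), (56.8326530456543, 46.68048095703125), 69.14112091064453) [ 0.49142762 -0.14615484  0.09757323]
```

View pics/cropT.png

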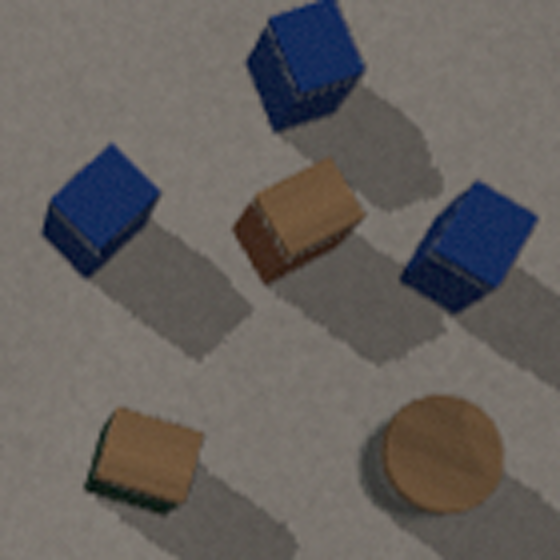

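View pics/cropL.png

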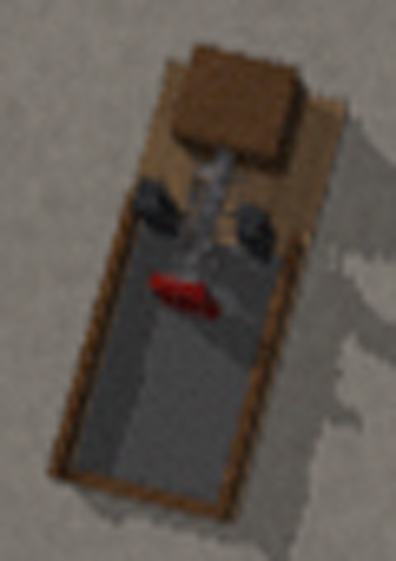

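The crop confirms it: (415,178) has copper sides and a pale lid, and the neighbours are blue. The lane has its lip at the robot end, the red pusher at about (267,224) and the housing at (276,196).

```bash
python3 - <<'E'
from h import *
c=load("top0.npz")
def full(p,k,ox,oy): return ((p[0]+.5)/k-.5+ox,(p[1]+.5)/k-.5+oy)
print("cop lid corners")
C=np.array([onz(c,*full(p,4,340,125),.086) for p in [(331,158),(366,213),(291,257),(257,207)]])[:,:2]
print(C.round(4), np.linalg.norm(C-np.roll(C,-1,0),axis=1), C.mean(0))
e1=C[0]-C[3]+C[1]-C[2]; print("long axis yaw",np.degrees(np.arctan2(e1[1],e1[0])))
e1=C[0]-C[1]+C[3]-C[2]; print("short axis yaw",np.degrees(np.arctan2(e1[1],e1[0])))
L=lambda p,z: onz(c,*full(p,6.6,240,180),z)[:2]
lf,lb=L((50,472),.026),L((135,205),.026)
rf,rb=L((235,518),.026),L((303,240),.026)
print(lf,lb,rf,rb)
for a,b in((lf,lb),(rf,rb)): d=b-a; print("yaw",np.degrees(np.arctan2(d[1],d[0])),np.linalg.norm(d))
d=lf-rf; print("width",np.linalg.norm(d),np.degrees(np.arctan2(d[1],d[0]))-90)
# board wood outline via hsv mask fill from depth
P=cloud(c); 
# housing top 
m=np.abs(P[180:215,255:300,2]-.052)<.006; q=np.argwhere(m)[:,::-1]+[255,180]
pts=np.array([onz(c,u,v,.052)[:2] for u,v in q],np.float32); print("housing",cv2.minAreaRect(pts*1000))
for n,(u0,u1,v0,v1) in dict(b1=(350,382,160,192),b2=(400,432,124,156),b3=(440,476,168,204),g=(360,394,224,255),jar=(430,468,222,256)).items():
    hsv=cv2.cvtColor(c["img"],cv2.COLOR_BGR2HSV)[v0:v1,u0:u1]; z=P[v0:v1,u0:u1]
    m=(z[...,2]>.07)&(z[...,2]<.1); print(n,z[m].mean(0).round(3),z[m].min(0).round(3),z[m].max(0).round(3))
E
```

```text
cop lid corners
[[ 0.6751 -0.2796]
 [ 0.6378 -0.2974]
 [ 0.6122 -0.2471]
 [ 0.6458 -0.2293]] [0.0413522  0.05642119 0.03802138 0.05818535] [ 0.642701   -0.26335789]
long axis yaw -61.409678026605185
short axis yaw 26.711740068627925
[0.48846679 0.17878732] [0.59197451 0.14282871] [0.46641714 0.1077893 ] [0.57387076 0.07693393]
yaw -19.15724150395532 0.10957587116469604
yaw -16.02144702601161 0.11179594152700278
width 0.0743431670672007 -17.25306875538091
housing ((609.1629638671875, 102.67800903320312), (44.44255447387695, 71.24283599853516), 75.09109497070312)
b1 [ 0.656 -0.134  0.086] [ 0.624 -0.17   0.07 ] [ 0.693 -0.1    0.092]
b2 [ 0.749 -0.278  0.085] [ 0.719 -0.309  0.07 ] [ 0.784 -0.251  0.093]
b3 [ 0.617 -0.37   0.085] [ 0.582 -0.405  0.07 ] [ 0.654 -0.338  0.09 ]
g [ 0.492 -0.148  0.086] [ 0.463 -0.18   0.072] [ 0.523 -0.115  0.092]
jar [ 0.483 -0.329  0.078] [ 0.448 -0.366  0.07 ] [ 0.52  -0.293  0.084]
```

```bash
cat > lane.py <<'E'
from h import *
def lane(c,verbose=True,g=(0.505,0.1305,np.radians(-17))):
    # refine lane pose from liner edges: sample normals in the image of expected edges, max gradient of saturation
    hsv=cv2.cvtColor(cv2.GaussianBlur(c["img"],(3,3),0.7),cv2.COLOR_BGR2HSV)
    lab=cv2.cvtColor(c["img"],cv2.COLOR_BGR2LAB).astype(np.float32); ch=lab[...,2]
    x,y,t=g
    T=lambda X: np.array([x+np.cos(t)*X[0]-np.sin(t)*X[1],y+np.sin(t)*X[0]+np.cos(t)*X[1],X[2]])
    out={}
    for n,sgn,z in (("inL",1,.008),("inR",-1,.026),("outL",1,.026)):
        yy=36 if n=="outL" else 31
        P=[]
        for X in np.linspace(-.028,.055,16):
            offs=np.linspace(-.005,.005,41)
            W=np.array([T([X,sgn*yy/1000+o,z]) for o in offs]); uv=proj(c,W).astype(np.float32)
            v=cv2.remap(ch,uv[:,0].reshape(1,-1),uv[:,1].reshape(1,-1),cv2.INTER_CUBIC)[0]
            gr=np.gradient(v)*sgn*(1 if n!="outL" else -1)
            k=gr.argmax(); w=np.clip(gr,0,None); w=w*(np.abs(np.arange(41)-k)<6)
            P.append((X,sgn*yy/1000+(w*offs).sum()/w.sum(),gr.max()))
        P=np.array(P); f=np.polyfit(P[:,0],P[:,1],1)
        r=np.abs(P[:,1]-np.polyval(f,P[:,0])); ok=r<=np.median(r)*2.5; f=np.polyfit(P[ok,0],P[ok,1],1)
        out[n]=f; print(n,"slope deg %.2f"%np.degrees(f[0]),"y0 mm %.2f"%(f[1]*1e3),"resid",(P[:,1]-np.polyval(f,P[:,0])).round(4)*1e3)
    return out
if __name__=="__main__":
    c=load("top0.npz"); lane(c)
    x,y,t=0.505,0.1305,np.radians(-17)
    T=lambda X: np.array([x+np.cos(t)*X[0]-np.sin(t)*X[1],y+np.sin(t)*X[0]+np.cos(t)*X[1],X[2]])
    img=cv2.resize(c["img"][175:270,235:305],None,fx=6,fy=6,interpolation=cv2.INTER_CUBIC)
    def L(pts,col):
        uv=(proj(c,[T(p) for p in pts])-[235,175]+.5)*6-.5
        cv2.polylines(img,[uv.round().astype(np.int32)],True,col,1)
    L([(-.041,-.036,.026),(.075,-.036,.026),(.075,.036,.026),(-.041,.036,.026)],(0,255,0))
    L([(-.035,-.031,.016),(-.035,.031,.016)],(255,255,0))
    L([(.097,-.022,.052),(.135,-.022,.052),(.135,.022,.052),(.097,.022,.052)],(255,0,255))
    L([(.035,-.011,.064),(.035,.011,.064)],(0,255,255))
    cv2.imwrite("pics/ov1.png",img)
E
python3 lane.py
```

```text
inL slope deg 0.03 y0 mm 35.37 resid [-7.6 -0.4  0.1  0.1  0.2  0.1  0.1  0.   0.1 -0.1  0.   0.1 -0.3  0.1
  0.   0. ]
inR slope deg -0.03 y0 mm -26.33 resid [-4.3  0.1  0.  -0.1  0.1 -0.   0.1  0.  -0.1 -0.   0.1 -0.1 -0.2  0.
 -0.1  0.2]
outL slope deg -0.15 y0 mm 40.75 resid [-0.2 -6.3 -0.   0.2 -0.  -0.1  0.2 -0.1 -0.   0.  -0.   0.  -0.   0.2
 -0.1 -0.1]
```

View pics/ov1.png

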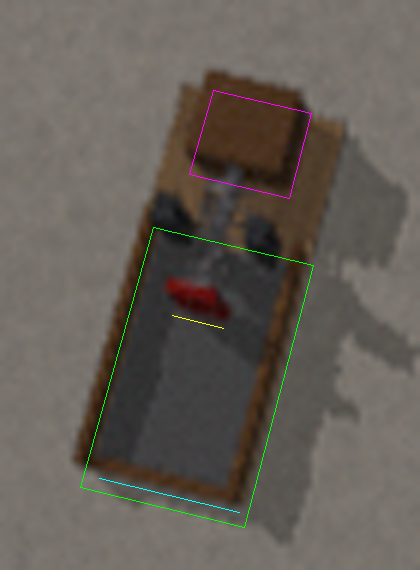

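```bash
cat > lane2.py <<'E'
from h import *
import sys
def run(fn,g,cam,out,box,k):
    c=load(fn); x,y,t=g
    T=lambda X: np.array([x+np.cos(t)*X[0]-np.sin(t)*X[1],y+np.sin(t)*X[0]+np.cos(t)*X[1],X[2]])
    x0,x1,y0,y1=box
    img=cv2.resize(c["img"][y0:y1,x0:x1],None,fx=k,fy=k,interpolation=cv2.INTER_CUBIC)
    def L(pts,col):
        uv=(proj(c,[T(p) for p in pts])-[x0,y0]+.5)*k-.5
        cv2.polylines(img,[uv.round().astype(np.int32)],True,col,1)
    L([(-.041,-.036,.026),(.075,-.036,.026),(.075,.036,.026),(-.041,.036,.026)],(0,255,0))
    L([(-.035,-.031,.016),(-.035,.031,.016)],(255,255,0))
    L([(.097,-.022,.052),(.135,-.022,.052),(.135,.022,.052),(.097,.022,.052)],(255,0,255))
    L([(.035,-.011,.064),(.035,.011,.064)],(0,255,255))
    L([(-.041,-.036,0),(.135,-.036,0),(.135,.036,0),(-.041,.036,0)],(0,128,255))
    cv2.imwrite(out,img)
    lab=cv2.cvtColor(c["img"],cv2.COLOR_BGR2LAB).astype(np.float32)
    # x edges: lip inner top, front outer bottom, housing
    for n,X,Z,ys,ch in (("lip",-.035,.016,(-.025,.025),2),("front",-.041,.016,(-.03,.03),2),("house front top",.097,.052,(-.018,.018),0),("house back top",.135,.052,(-.018,.018),0),("pusher",.035,.064,(-.008,.008),1)):
        offs=np.linspace(-.006,.006,49); r=[]
        for yy in np.linspace(*ys,11):
            uv=proj(c,[T([X+o,yy,Z]) for o in offs]).astype(np.float32)
            v=cv2.remap(lab[...,ch],uv[:,0].reshape(1,-1),uv[:,1].reshape(1,-1),cv2.INTER_CUBIC)[0]
            gr=np.abs(np.gradient(v)); r.append((offs[gr.argmax()]*1e3).round(1))
        print(n,r)
if __name__=="__main__":
    t=np.radians(-17); dx,dy=.0105,.0045
    g=(0.505+np.cos(t)*dx-np.sin(t)*dy,.1305+np.sin(t)*dx+np.cos(t)*dy,t); print(g)
    run("top0.npz",g,"top","pics/ov2.png",(235,305,175,270),6)
    run("scene0.npz",g,"scene","pics/ov3.png",(310,420,205,275),6)
E
python3 lane2.py
```

```text
(np.float64(0.5163568726088642), np.float64(0.1317334685022449), np.float64(-0.29670597283903605))
lip [np.float64(-2.5), np.float64(-2.3), np.float64(-2.3), np.float64(-2.0), np.float64(-2.3), np.float64(-0.7), np.float64(-2.8), np.float64(-1.3), np.float64(-1.7), np.float64(-0.5), np.float64(-1.7)]
front [np.float64(-0.5), np.float64(-1.0), np.float64(3.8), np.float64(-1.5), np.float64(4.0), np.float64(-1.0), np.float64(3.5), np.float64(5.0), np.float64(-0.5), np.float64(4.8), np.float64(-0.3)]
house front top [np.float64(-0.7), np.float64(-1.0), np.float64(0.3), np.float64(-6.0), np.float64(0.0), np.float64(-4.8), np.float64(2.5), np.float64(-1.3), np.float64(-1.7), np.float64(-6.0), np.float64(-4.2)]
house back top [np.float64(-3.0), np.float64(-1.7), np.float64(-2.3), np.float64(-2.3), np.float64(-2.5), np.float64(-2.3), np.float64(-2.3), np.float64(-2.0), np.float64(-2.5), np.float64(-1.7), np.float64(-1.7)]
pusher [np.float64(4.0), np.float64(5.2), np.float64(4.5), np.float64(3.8), np.float64(4.5), np.float64(3.8), np.float64(4.0), np.float64(4.0), np.float64(6.0), np.float64(
[... 341 characters left out ...]
1.7), np.float64(5.5), np.float64(6.0), np.float64(-2.8), np.float64(-5.2)]
house front top [np.float64(-0.5), np.float64(-1.5), np.float64(-3.0), np.float64(-4.2), np.float64(-5.8), np.float64(-5.2), np.float64(-1.0), np.float64(-1.7), np.float64(-1.5), np.float64(-2.3), np.float64(-1.5)]
house back top [np.float64(-4.8), np.float64(-1.0), np.float64(-1.0), np.float64(0.0), np.float64(1.0), np.float64(0.7), np.float64(1.5), np.float64(2.8), np.float64(3.5), np.float64(4.5), np.float64(5.5)]
pusher [np.float64(-2.5), np.float64(3.8), np.float64(5.0), np.float64(-1.7), np.float64(-1.0), np.float64(-1.3), np.float64(-1.5), np.float64(-1.5), np.float64(-1.0), np.float64(-1.0), np.float64(-1.7)]
```

View pics/ov2.png

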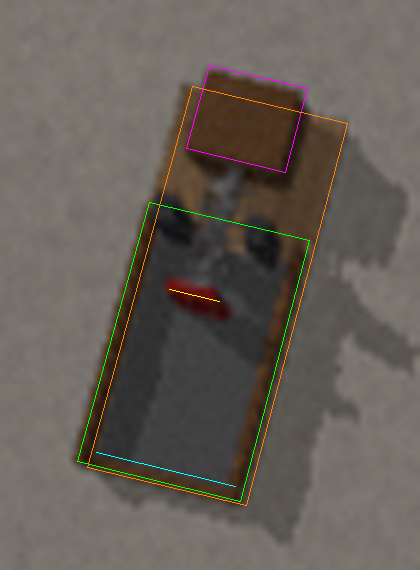

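View pics/ov3.png

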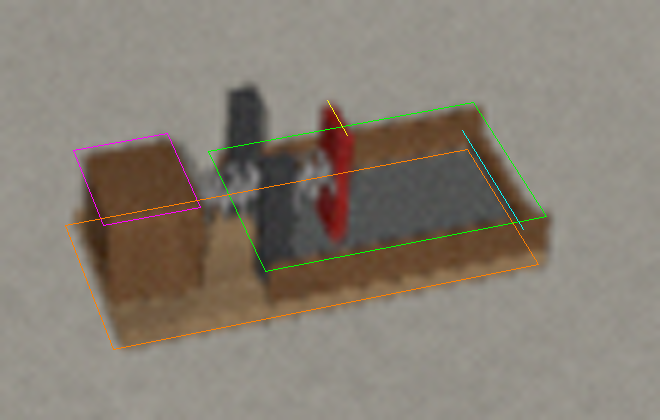

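```bash
cat > go.py <<'E'
import sys,numpy as np
from scipy.spatial.transform import Rotation as R
from rig import telemetry
o=telemetry.get_obs(); q=R.from_quat(o["tool_rot"]); p=np.array(o["position"])
def to(x,y,z,yaw):  # yaw = heading (deg) of tool y axis, tool pointing down
    t=np.radians(yaw); Y=np.array([np.cos(t),np.sin(t),0]);Z=np.array([0,0,-1]);X=np.cross(Y,Z)
    G=R.from_matrix(np.column_stack([X,Y,Z]))
    print("d mm",(q.inv().apply(np.array([x,y,z])-p)*1e3).round(1),"rot deg",(q.inv()*G).as_rotvec(degrees=True).round(2))
Y=q.as_matrix()[:,1]
print("t %.2f"%o["time"],"pos",p.round(4),"yaw %.2f"%np.degrees(np.arctan2(Y[1],Y[0])),"z",q.as_matrix()[:,2].round(4),"F",np.round(o["ft_force"],2),"w %.4f"%o["grip_width"])
a=list(map(float,sys.argv[1:]))
if a: to(*a)
E
python3 go.py .6427 -.2625 .20 -63; python3 go.py .6427 -.2625 .20 -20
```

```text
t 0.10 pos [0.2612 0.5671 0.2407] yaw 65.26 z [-0.0011 -0.0016 -1.    ] F [ 0.48 -0.3  -0.53] w 0.0867
d mm [-693.7 -593.7   41.6] rot deg [-8.0000e-02  1.2000e-01  1.2826e+02]
t 0.10 pos [0.2612 0.5671 0.2407] yaw 65.26 z [-0.0011 -0.0016 -1.    ] F [ 0.48 -0.3  -0.53] w 0.0867
d mm [-693.7 -593.7   41.6] rot deg [-1.100e-01  7.000e-02  8.526e+01]
```

>>> {"fn": "step_arm", "kwargs": {"targets": [{"dx": -0.045,"dy": -0.039,"dz": 0,"rx": 0,"ry": 0,"rz": 8.5},{"dx": -0.09,"dy": -0.078,"dz": 0,"rx": 0,"ry": 0,"rz": 17},{"dx": -0.135,"dy": -0.117,"dz": 0,"rx": 0,"ry": 0,"rz": 25.5},{"dx": -0.18,"dy": -0.156,"dz": 0,"rx": 0,"ry": 0,"rz": 34},{"dx": -0.225,"dy": -0.195,"dz": 0,"rx": 0,"ry": 0,"rz": 42.5}], "gripper": 0.85, "force": 30}}

```text
time: 0.72
position: [0.3843, 0.2941, 0.2408]
tool_rot: [0.556, 0.831, -0.001, 0.0]
ft_force: [1.9, -0.4, 1.2]
grip_width: 0.0743
```

```bash
python3 go.py .6427 -.2625 .20 -63
```

```text
t 0.72 pos [0.3843 0.2941 0.2408] yaw 22.50 z [-0.0011 -0.0017 -1.    ] F [ 1.87 -0.36  1.22] w 0.0743
d mm [-613.1   25.8   41.5] rot deg [-3.00e-02  1.30e-01  8.55e+01]
```

>>> {"fn": "step_arm", "kwargs": {"targets": [{"dx": -0.06,"dy": 0.003,"dz": 0,"rx": 0,"ry": 0,"rz": 8.5},{"dx": -0.12,"dy": 0.005,"dz": 0,"rx": 0,"ry": 0,"rz": 17},{"dx": -0.18,"dy": 0.008,"dz": 0,"rx": 0,"ry": 0,"rz": 25.5},{"dx": -0.24,"dy": 0.01,"dz": 0,"rx": 0,"ry": 0,"rz": 34},{"dx": -0.3,"dy": 0.013,"dz": 0,"rx": 0,"ry": 0,"rz": 42.5}]}}

```text
time: 1.35
position: [0.5114, 0.02, 0.2409]
tool_rot: [0.821, 0.571, -0.001, 0.0]
ft_force: [0.1, -0.0, -0.6]
grip_width: 0.0744
```

```bash
python3 go.py .6427 -.2625 .20 -63
```

```text
t 1.35 pos [0.5114 0.02   0.2409] yaw -20.30 z [-0.0016 -0.0014 -1.    ] F [ 0.09 -0.01 -0.56] w 0.0744
d mm [-219.4  221.2   41.1] rot deg [-2.00e-02  1.20e-01  4.27e+01]
```

>>> {"fn": "step_arm", "kwargs": {"targets": [{"dx": -0.043,"dy": 0.043,"dz": 0,"rx": 0,"ry": 0,"rz": 9},{"dx": -0.087,"dy": 0.088,"dz": 0,"rx": 0,"ry": 0,"rz": 18},{"dx": -0.131,"dy": 0.132,"dz": 0.0,"rx": 0,"ry": 0,"rz": 27},{"dx": -0.175,"dy": 0.177,"dz": 0.02,"rx": 0,"ry": 0,"rz": 36},{"dx": -0.2194,"dy": 0.2212,"dz": 0.041,"rx": 0,"ry": 0.1,"rz": 42.7}]}}

```text
time: 1.98
position: [0.6404, -0.258, 0.2018]
tool_rot: [0.973, 0.231, -0.0, -0.0]
ft_force: [-0.8, 0.9, -1.3]
grip_width: 0.0737
```

```bash
python3 go.py .6427 -.2625 .12 -63; python3 - <<'E'
from rig import viewer
from h import *
for n in ("scene","top"):
    c=viewer.camera(n); np.savez(n+"1.npz",**c)
    b=(200,340,95,220) if n=="scene" else (340,490,100,250)
    cv2.imwrite(f"pics/{n}1.png",cv2.resize(c["img"][b[2]:b[3],b[0]:b[1]],None,fx=4,fy=4,interpolation=cv2.INTER_CUBIC))
E
```

```text
t 1.98 pos [ 0.6404 -0.258   0.2018] yaw -63.26 z [-1.e-04  1.e-04 -1.e+00] F [-0.77  0.86 -1.28] w 0.0737
d mm [ 0.   5.  81.8] rot deg [-0.01  0.   -0.26]
```

View pics/scene1.png

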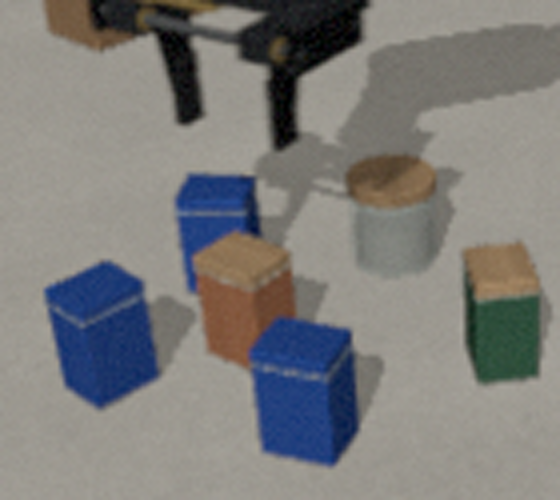

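The gripper hangs above the copper tin (crop about (245,300)), with its fingers astride it. I cross-check the lid centre in this view.

```bash
python3 - <<'E'
from h import *
c=load("scene1.npz")
C=np.array([onz(c,200+(x+.5)/4-.5,95+(y+.5)/4-.5,.086)[:2] for x,y in [(240,232),(293,252),(248,277),(195,249)]])
print(C.round(4),C.mean(0).round(4),np.linalg.norm(C-np.roll(C,-1,0),axis=1).round(3))
E
```

```text
[[ 0.6326 -0.2902]
 [ 0.6123 -0.2413]
 [ 0.6546 -0.2263]
 [ 0.671  -0.2846]] [ 0.6426 -0.2606] [0.053 0.045 0.061 0.039]
```

>>> {"fn": "step_arm", "kwargs": {"targets": [{"dx": 0,"dy": 0.0045,"dz": 0.03},{"dx": 0,"dy": 0.0045,"dz": 0.065},{"dx": 0,"dy": 0.0045,"dz": 0.1},{"dx": 0,"dy": 0.0045,"dz": 0.13},{"dx": 0,"dy": 0.0045,"dz": 0.146}]}}

```text
invalid input
```

>>> {"fn": "step_arm", "kwargs": {"targets": [{"dz": 0},{"dz": 0},{"dz": 0},{"dz": 0},{"dz": 0}], "gripper": 0, "force": 30}}

```text
invalid input
```

```bash
python3 go.py .5146 .1322 .15 -107
```

```text
t 2.08 pos [ 0.6402 -0.2622  0.1985] yaw -63.37 z [-0.0023 -0.0011 -1.    ] F [-1.3   1.1   0.62] w 0.0740
d mm [  64.6 -408.9   48.3] rot deg [ 0.06  0.14 43.63]
```

```bash
python3 go.py .6427 -.262 .056 -63
```

```text
t 2.08 pos [ 0.6402 -0.2622  0.1985] yaw -63.37 z [-0.0023 -0.0011 -1.    ] F [-1.3   1.1   0.62] w 0.0740
d mm [  2.7   0.9 142.5] rot deg [-0.    0.15 -0.37]
```

>>> {"fn": "step_arm", "kwargs": {"targets": [{"dx": 0.002,"dy": 0.001,"dz": 0.03,"rx": 0,"ry": 0,"rz": 0},{"dx": 0.0025,"dy": 0.001,"dz": 0.065,"rx": 0,"ry": 0.15,"rz": -0.4},{"dx": 0.0027,"dy": 0.001,"dz": 0.1,"rx": 0,"ry": 0.15,"rz": -0.4},{"dx": 0.0027,"dy": 0.001,"dz": 0.13,"rx": 0,"ry": 0.15,"rz": -0.4},{"dx": 0.0027,"dy": 0.001,"dz": 0.1425,"rx": 0,"ry": 0.15,"rz": -0.4}]}}

```text
time: 2.7
position: [0.6412, -0.2606, 0.0536]
tool_rot: [0.972, 0.234, -0.002, -0.002]
ft_force: [0.1, -0.2, 0.3]
grip_width: 0.074
```

```bash
python3 go.py .6427 -.262 .056 -63
```

```text
t 2.70 pos [ 0.6412 -0.2606  0.0536] yaw -62.93 z [-0.004   0.0026 -1.    ] F [ 0.14 -0.15  0.32] w 0.0740
d mm [ 0.7  1.9 -2.4] rot deg [-0.24  0.14  0.07]
```

>>> {"fn": "step_arm", "kwargs": {"targets": [{"dx": 0.0007,"dy": 0.001,"dz": -0.0024,"rx": -0.2,"ry": 0.1,"rz": 0},{"dx": 0.0007,"dy": 0.001,"dz": -0.0024,"rx": -0.2,"ry": 0.1,"rz": 0},{"dx": 0.0007,"dy": 0.001,"dz": -0.0024,"rx": -0.2,"ry": 0.1,"rz": 0},{"dx": 0.0007,"dy": 0.001,"dz": -0.0024,"rx": -0.2,"ry": 0.1,"rz": 0},{"dx": 0.0007,"dy": 0.001,"dz": -0.0024,"rx": -0.2,"ry": 0.1,"rz": 0}], "gripper": 0, "force": 20}}

```text
time: 3.32
position: [0.6435, -0.2619, 0.0576]
tool_rot: [0.972, 0.234, 0.001, 0.001]
ft_force: [1.3, -0.7, 6.0]
grip_width: 0.0566
```

```bash
python3 go.py .6427 -.262 .056 -63
```

```text
t 3.33 pos [ 0.6435 -0.2619  0.0576] yaw -62.94 z [ 0.0022 -0.0015 -1.    ] F [ 1.31 -0.72  5.99] w 0.0566
d mm [-0.7 -0.3  1.6] rot deg [ 0.13 -0.08  0.06]
```

>>> {"fn": "step_arm", "kwargs": {"targets": [{"dx": 0,"dy": 0,"dz": 0,"rx": 0,"ry": 0,"rz": 0},{"dx": 0,"dy": 0,"dz": 0,"rx": 0,"ry": 0,"rz": 0},{"dx": 0,"dy": 0,"dz": 0,"rx": 0,"ry": 0,"rz": 0},{"dx": 0,"dy": 0,"dz": 0,"rx": 0,"ry": 0,"rz": 0},{"dx": 0,"dy": 0,"dz": 0,"rx": 0,"ry": 0,"rz": 0}], "gripper": 0, "force": 40}}

```text
time: 3.95
position: [0.6433, -0.2618, 0.0576]
tool_rot: [0.972, 0.234, 0.001, 0.001]
ft_force: [-0.8, -0.2, 4.0]
grip_width: 0.0562
```

>>> {"fn": "step_arm", "kwargs": {"targets": [{"dx": 0,"dy": 0,"dz": -0.015,"rx": 0,"ry": 0,"rz": 0},{"dx": 0,"dy": 0,"dz": -0.04,"rx": 0,"ry": 0,"rz": 0},{"dx": 0,"dy": 0,"dz": -0.075,"rx": 0,"ry": 0,"rz": 0},{"dx": 0,"dy": 0,"dz": -0.11,"rx": 0,"ry": 0,"rz": 0},{"dx": 0,"dy": 0,"dz": -0.13,"rx": 0,"ry": 0,"rz": 0}]}}

```text
time: 4.58
position: [0.6433, -0.2617, 0.1898]
tool_rot: [0.972, 0.234, 0.001, 0.001]
ft_force: [1.0, -0.9, -1.9]
grip_width: 0.0561
```

```bash
python3 go.py .5146 .1322 .19 -107
```

```text
t 4.58 pos [ 0.6433 -0.2617  0.1898] yaw -62.93 z [ 0.0033 -0.0022 -1.    ] F [ 0.96 -0.93 -1.86] w 0.0561
d mm [  64.7 -409.3   -1.4] rot deg [ 0.14 -0.18 44.07]
```

>>> {"fn": "step_arm", "kwargs": {"targets": [{"dx": 0.004,"dy": -0.025,"dz": 0,"rx": 0,"ry": 0,"rz": 4},{"dx": 0.01,"dy": -0.065,"dz": 0,"rx": 0,"ry": 0,"rz": 9},{"dx": 0.018,"dy": -0.115,"dz": 0,"rx": 0,"ry": 0,"rz": 14},{"dx": 0.026,"dy": -0.165,"dz": 0,"rx": 0,"ry": 0,"rz": 20},{"dx": 0.034,"dy": -0.215,"dz": 0,"rx": 0,"ry": 0,"rz": 26}]}}

```text
time: 5.2
position: [0.5745, -0.0532, 0.1892]
tool_rot: [1.0, 0.007, 0.001, 0.001]
ft_force: [-0.0, -0.3, -3.1]
grip_width: 0.0561
```

```bash
python3 go.py .5146 .1322 .19 -107
```

```text
t 5.20 pos [ 0.5745 -0.0532  0.1892] yaw -89.15 z [ 0.0025 -0.0017 -1.    ] F [-0.04 -0.31 -3.11] w 0.0561
d mm [ -57.1 -186.3   -1.2] rot deg [ 0.08 -0.15 17.85]
```

>>> {"fn": "step_arm", "kwargs": {"targets": [{"dx": -0.015,"dy": -0.05,"dz": 0,"rx": 0,"ry": 0,"rz": 5},{"dx": -0.03,"dy": -0.1,"dz": 0,"rx": 0,"ry": 0,"rz": 10},{"dx": -0.044,"dy": -0.145,"dz": 0,"rx": 0,"ry": 0,"rz": 14},{"dx": -0.053,"dy": -0.175,"dz": 0,"rx": 0,"ry": 0,"rz": 17},{"dx": -0.057,"dy": -0.186,"dz": 0,"rx": 0.1,"ry": -0.15,"rz": 17.8}]}}

```text
time: 5.82
position: [0.5133, 0.1335, 0.1889]
tool_rot: [0.989, -0.146, -0.001, -0.0]
ft_force: [-0.5, -0.0, -1.4]
grip_width: 0.056
```

```bash
python3 go.py .5146 .1322 .10 -107
```

```text
t 5.83 pos [0.5133 0.1335 0.1889] yaw -106.80 z [-1.3e-03  4.0e-04 -1.0e+00] F [-0.45 -0.03 -1.4 ] w 0.0560
d mm [ 1.8  0.9 88.9] rot deg [0.   0.08 0.2 ]
```

>>> {"fn": "step_arm", "kwargs": {"targets": [{"dx": 0.001,"dy": 0.0009,"dz": 0.02,"rx": 0,"ry": 0.1,"rz": 0.2},{"dx": 0.0018,"dy": 0.0009,"dz": 0.045,"rx": 0,"ry": 0.1,"rz": 0.2},{"dx": 0.0018,"dy": 0.0009,"dz": 0.07,"rx": 0,"ry": 0.1,"rz": 0.2},{"dx": 0.0018,"dy": 0.0009,"dz": 0.079,"rx": 0,"ry": 0.1,"rz": 0.2},{"dx": 0.0018,"dy": 0.0009,"dz": 0.079,"rx": 0,"ry": 0.1,"rz": 0.2}]}}

```text
time: 6.45
position: [0.5147, 0.1316, 0.1096]
tool_rot: [0.989, -0.148, -0.0, 0.0]
ft_force: [0.1, 0.5, -2.5]
grip_width: 0.0559
```

```bash
python3 go.py .5146 .1322 .066 -107; python3 - <<'E'
from rig import viewer
from h import *
for n,b in (("scene",(290,430,140,280)),("top",(215,325,140,280))):
    c=viewer.camera(n); np.savez(n+"2.npz",**c)
    cv2.imwrite(f"pics/{n}2.png",cv2.resize(c["img"][b[2]:b[3],b[0]:b[1]],None,fx=4,fy=4,interpolation=cv2.INTER_CUBIC))
E
```

```text
t 6.45 pos [0.5147 0.1316 0.1096] yaw -107.03 z [-6.e-04 -4.e-04 -1.e+00] F [ 0.06  0.48 -2.51] w 0.0559
d mm [-0.3 -0.5 43.6] rot deg [ 0.03  0.03 -0.03]
```

View pics/scene2.png

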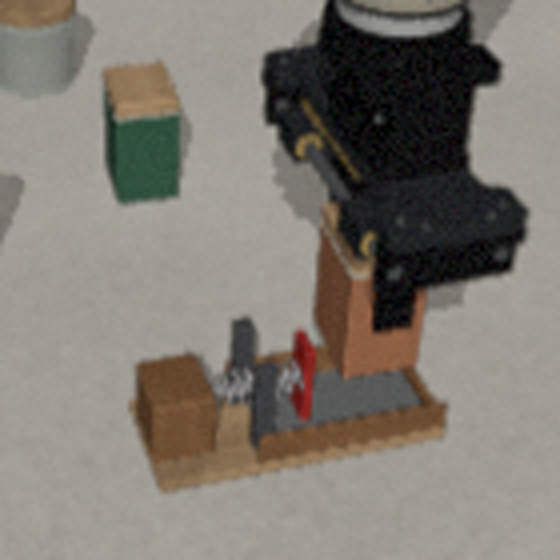

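View pics/top2.png

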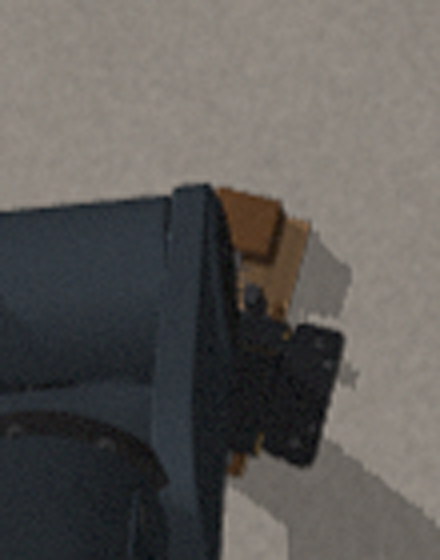

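```bash
python3 - <<'E'
from h import *
for fn,b,k,out in (("scene2.npz",(310,420,180,270),7,"pics/ov4.png"),("top0.npz",(235,305,175,270),6,"pics/ov5.png")):
    c=load(fn); img=cv2.resize(c["img"][b[2]:b[3],b[0]:b[1]],None,fx=k,fy=k,interpolation=cv2.INTER_CUBIC)
    t=np.radians(-17)
    def T(p,x=.5146,y=.1322): return np.array([x+np.cos(t)*p[0]-np.sin(t)*p[1],y+np.sin(t)*p[0]+np.cos(t)*p[1],p[2]])
    def L(pts,col,cl=True):
        uv=(proj(c,pts)-[b[0],b[2]]+.5)*k-.5; cv2.polylines(img,[uv.round().astype(np.int32)],cl,col,1)
    W=[(-.041,-.036),(.075,-.036),(.075,.036),(-.041,.036)]
    L([T((*p,.026)) for p in W],(0,255,0)); L([T((x,y,.008)) for x,y in [(-.035,-.031),(.06,-.031),(.06,.031),(-.035,.031)]],(255,255,0))
    L([T((x,y,0)) for x,y in [(-.041,-.036),(.135,-.036),(.135,.036),(-.041,.036)]],(0,128,255))
    L([T((x,y,.052)) for x,y in [(.097,-.022),(.135,-.022),(.135,.022),(.097,.022)]],(255,0,255))
    if fn[0]=="s":
        B=[(-.023,-.028),(.023,-.028),(.023,.028),(-.023,.028)]
        L([T((*p,.052),.5147,.1316) for p in B],(0,255,255))
        L([T((.023,.028,.052),.5147,.1316),T((.023,.028,.138),.5147,.1316)],(0,255,255))
    cv2.imwrite(out,img)
E
```

```text
(no output)
```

View pics/ov4.png

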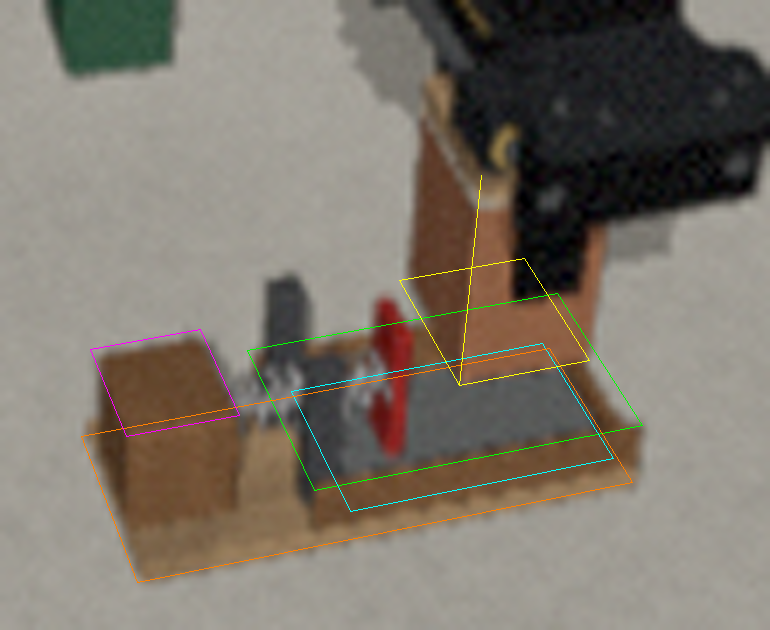

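View pics/ov5.png

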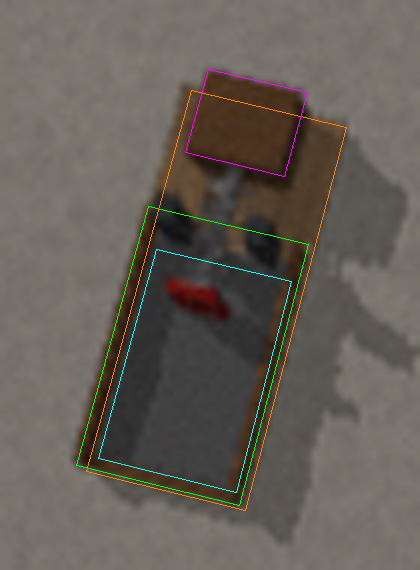

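Lane overlay and tin prediction agree within about 2 mm in the scene view. Next I lower it into the pocket, watching the forces.

>>> {"fn": "step_arm", "kwargs": {"targets": [{"dx": -0.0003,"dy": -0.0005,"dz": 0.006,"rx": 0,"ry": 0,"rz": 0},{"dx": -0.0003,"dy": -0.0005,"dz": 0.014,"rx": 0,"ry": 0,"rz": 0},{"dx": -0.0003,"dy": -0.0005,"dz": 0.022,"rx": 0,"ry": 0,"rz": 0},{"dx": -0.0003,"dy": -0.0005,"dz": 0.029,"rx": 0,"ry": 0,"rz": 0},{"dx": -0.0003,"dy": -0.0005,"dz": 0.034,"rx": 0,"ry": 0,"rz": 0}]}}

```text
time: 7.18
position: [0.5152, 0.1325, 0.0759]
tool_rot: [0.989, -0.148, 0.001, 0.0]
ft_force: [0.0, 0.2, -1.7]
grip_width: 0.0562
```

```bash
python3 go.py .5146 .1322 .066 -107; python3 - <<'E'
from rig import viewer
from h import *
b=(300,440,160,275);c=viewer.camera("scene"); np.savez("scene3.npz",**c)
cv2.imwrite("pics/scene3.png",cv2.resize(c["img"][b[2]:b[3],b[0]:b[1]],None,fx=5,fy=5,interpolation=cv2.INTER_CUBIC))
E
```

```text
t 7.17 pos [0.5152 0.1325 0.0759] yaw -107.02 z [ 1.2e-03 -2.0e-04 -1.0e+00] F [ 0.04  0.23 -1.65] w 0.0562
d mm [-0.5  0.4  9.9] rot deg [-0.01 -0.07 -0.02]
```

View pics/scene3.png

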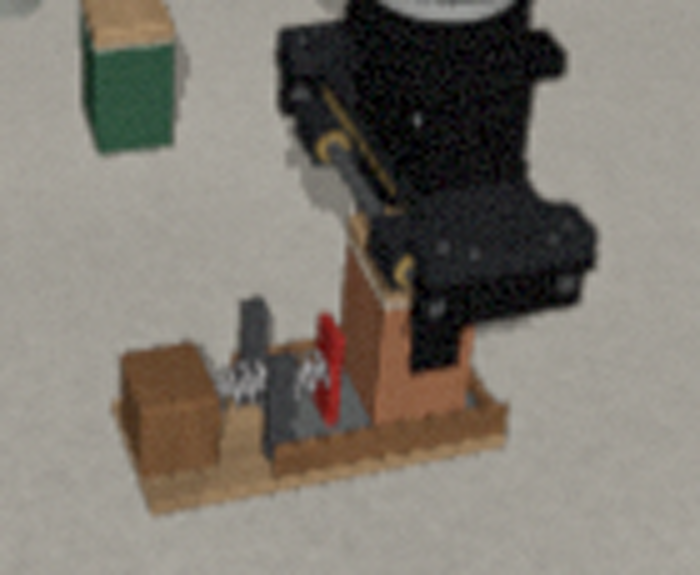

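The tin is inside the near wall at about (425,400) with no contact force. I carry on down.

>>> {"fn": "step_arm", "kwargs": {"targets": [{"dx": -0.0005,"dy": 0.0003,"dz": 0.003,"rx": 0,"ry": 0,"rz": 0},{"dx": -0.0005,"dy": 0.0003,"dz": 0.006,"rx": 0,"ry": 0,"rz": 0},{"dx": -0.0005,"dy": 0.0003,"dz": 0.008,"rx": 0,"ry": 0,"rz": 0},{"dx": -0.0005,"dy": 0.0003,"dz": 0.0095,"rx": 0,"ry": 0,"rz": 0},{"dx": -0.0005,"dy": 0.0003,"dz": 0.0105,"rx": 0,"ry": 0,"rz": 0}]}}

```text
time: 7.85
position: [0.5145, 0.1323, 0.0655]
tool_rot: [0.989, -0.148, 0.0, 0.0]
ft_force: [-2.6, -1.0, 9.2]
grip_width: 0.0558
```

```bash
python3 go.py .5146 .1322 .066 -107; python3 - <<'E'
from rig import viewer
from h import *
b=(300,440,160,275);c=viewer.camera("scene"); np.savez("scene4.npz",**c)
cv2.imwrite("pics/scene4.png",cv2.resize(c["img"][b[2]:b[3],b[0]:b[1]],None,fx=5,fy=5,interpolation=cv2.INTER_CUBIC))
E
```

```text
t 7.85 pos [0.5145 0.1323 0.0655] yaw -107.02 z [ 7.e-04 -3.e-04 -1.e+00] F [-2.63 -1.03  9.16] w 0.0558
d mm [ 0.2  0.  -0.5] rot deg [ 0.   -0.04 -0.02]
```

View pics/scene4.png

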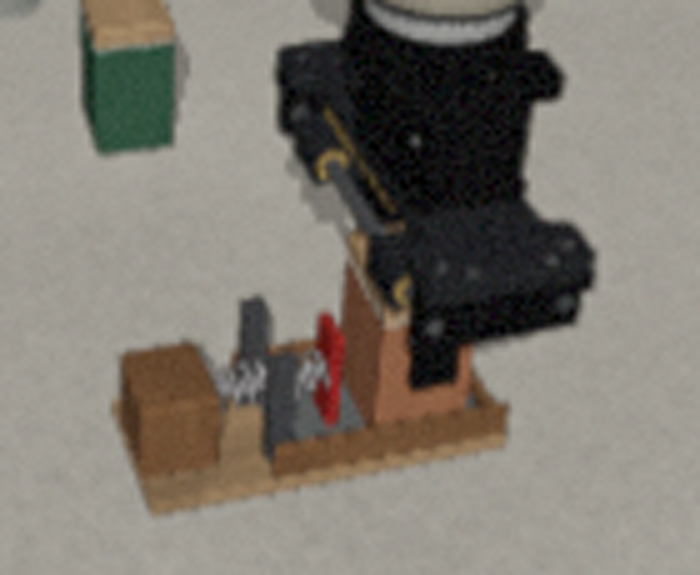

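It now rests on the floor (+9 N, at the expected height). I open briefly so it settles flat, then regrip.

>>> {"fn": "step_arm", "kwargs": {"targets": [{"dx": 0,"dy": 0,"dz": -0.0005,"rx": 0,"ry": 0,"rz": 0},{"dx": 0,"dy": 0,"dz": -0.0005,"rx": 0,"ry": 0,"rz": 0},{"dx": 0,"dy": 0,"dz": -0.0005,"rx": 0,"ry": 0,"rz": 0},{"dx": 0,"dy": 0,"dz": -0.0005,"rx": 0,"ry": 0,"rz": 0},{"dx": 0,"dy": 0,"dz": -0.0005,"rx": 0,"ry": 0,"rz": 0}], "gripper": 0.72}}

```text
time: 8.52
position: [0.5144, 0.1323, 0.066]
tool_rot: [0.989, -0.148, 0.0, 0.0]
ft_force: [0.2, -0.3, 0.2]
grip_width: 0.0626
```

```bash
python3 go.py .5146 .1322 .066 -107; python3 - <<'E'
from rig import viewer
from h import *
b=(300,440,160,275);c=viewer.camera("scene"); np.savez("scene5.npz",**c)
cv2.imwrite("pics/scene5.png",cv2.resize(c["img"][b[2]:b[3],b[0]:b[1]],None,fx=5,fy=5,interpolation=cv2.INTER_CUBIC))
E
```

```text
t 8.53 pos [0.5144 0.1323 0.066 ] yaw -107.02 z [ 7.e-04 -2.e-04 -1.e+00] F [ 0.23 -0.32  0.23] w 0.0626
d mm [0.2 0.  0. ] rot deg [ 0.   -0.04 -0.02]
```

View pics/scene5.png

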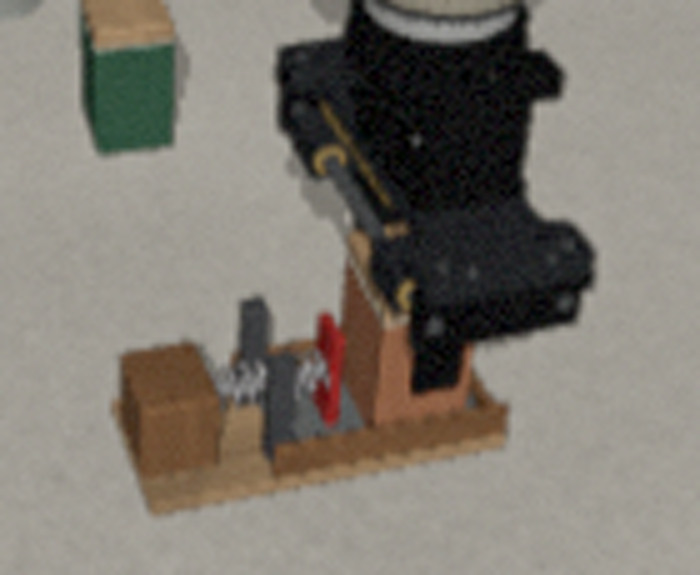

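>>> {"fn": "step_arm", "kwargs": {"targets": [{"dx": 0,"dy": 0,"dz": 0,"rx": 0,"ry": 0,"rz": 0},{"dx": 0,"dy": 0,"dz": 0,"rx": 0,"ry": 0,"rz": 0},{"dx": 0,"dy": 0,"dz": 0,"rx": 0,"ry": 0,"rz": 0},{"dx": 0,"dy": 0,"dz": 0,"rx": 0,"ry": 0,"rz": 0},{"dx": 0,"dy": 0,"dz": 0,"rx": 0,"ry": 0,"rz": 0}], "gripper": 0, "force": 50}}

```text
time: 9.2
position: [0.5144, 0.1323, 0.066]
tool_rot: [0.989, -0.148, 0.0, 0.0]
ft_force: [-0.7, 0.2, -0.9]
grip_width: 0.0563
```

>>> {"fn": "step_arm", "kwargs": {"targets": [{"dx": 0.002,"dy": 0,"dz": 0,"rx": 0,"ry": 0,"rz": 0},{"dx": 0.005,"dy": 0,"dz": 0,"rx": 0,"ry": 0,"rz": 0},{"dx": 0.008,"dy": 0,"dz": 0,"rx": 0,"ry": 0,"rz": 0},{"dx": 0.011,"dy": 0,"dz": 0,"rx": 0,"ry": 0,"rz": 0},{"dx": 0.014,"dy": 0,"dz": 0,"rx": 0,"ry": 0,"rz": 0}]}}

```text
time: 9.82
position: [0.5264, 0.1285, 0.066]
tool_rot: [0.989, -0.148, -0.002, -0.0]
ft_force: [-6.2, 3.7, 7.1]
grip_width: 0.0557
```

```bash
python3 go.py .5529 .1205 .066 -107
```

```text
t 9.82 pos [0.5264 0.1285 0.066 ] yaw -107.05 z [-3.e-03  5.e-04 -1.e+00] F [-6.18  3.73  7.13] w 0.0557
d mm [27.7 -0.1 -0.1] rot deg [ 0.02  0.18 -0.05]
```

>>> {"fn": "step_arm", "kwargs": {"targets": [{"dx": 0.004,"dy": 0,"dz": 0,"rx": 0,"ry": 0.1,"rz": 0},{"dx": 0.007,"dy": 0,"dz": -0.0002,"rx": 0,"ry": 0.2,"rz": 0},{"dx": 0.01,"dy": 0,"dz": -0.0002,"rx": 0,"ry": 0.2,"rz": 0},{"dx": 0.013,"dy": 0,"dz": -0.0002,"rx": 0,"ry": 0.2,"rz": 0},{"dx": 0.016,"dy": 0,"dz": -0.0002,"rx": 0,"ry": 0.2,"rz": 0}]}}

```text
time: 10.45
position: [0.5376, 0.1248, 0.0661]
tool_rot: [0.989, -0.148, -0.004, 0.0]
ft_force: [-8.0, 2.5, 7.9]
grip_width: 0.0559
```

```bash
python3 go.py .5529 .1205 .066 -107
```

```text
t 10.45 pos [0.5376 0.1248 0.0661] yaw -107.04 z [-8.7e-03  6.0e-04 -1.0e+00] F [-8.01  2.53  7.93] w 0.0559
d mm [15.9 -0.4 -0. ] rot deg [ 0.11  0.49 -0.04]
```

>>> {"fn": "step_arm", "kwargs": {"targets": [{"dx": 0.003,"dy": -0.0002,"dz": 0,"rx": 0.1,"ry": 0.4,"rz": 0},{"dx": 0.005,"dy": -0.0003,"dz": 0,"rx": 0.1,"ry": 0.7,"rz": 0},{"dx": 0.007,"dy": -0.0003,"dz": 0,"rx": 0.1,"ry": 0.8,"rz": 0},{"dx": 0.009,"dy": -0.0003,"dz": 0,"rx": 0.1,"ry": 0.8,"rz": 0},{"dx": 0.011,"dy": -0.0003,"dz": 0,"rx": 0.1,"ry": 0.8,"rz": 0}]}}

```text
time: 11.08
position: [0.543, 0.1231, 0.0661]
tool_rot: [0.989, -0.148, -0.003, 0.001]
ft_force: [-9.7, 4.1, 9.9]
grip_width: 0.0557
```

```bash
python3 go.py .5529 .1205 .066 -107
```

```text
t 11.07 pos [0.543  0.1231 0.0661] yaw -107.03 z [-5.9e-03 -4.0e-04 -1.0e+00] F [-9.66  4.13  9.89] w 0.0557
d mm [10.3 -0.4  0. ] rot deg [ 0.12  0.31 -0.03]
```

>>> {"fn": "step_arm", "kwargs": {"targets": [{"dx": 0.006,"dy": -0.0003,"dz": 0,"rx": 0.1,"ry": 0.6,"rz": 0},{"dx": 0.008,"dy": -0.0003,"dz": 0,"rx": 0.1,"ry": 0.7,"rz": 0},{"dx": 0.01,"dy": -0.0003,"dz": 0,"rx": 0.1,"ry": 0.8,"rz": 0},{"dx": 0.012,"dy": -0.0003,"dz": 0,"rx": 0.1,"ry": 0.8,"rz": 0},{"dx": 0.013,"dy": -0.0003,"dz": 0,"rx": 0.1,"ry": 0.8,"rz": 0}]}}

```text
time: 11.7
position: [0.5493, 0.1211, 0.0661]
tool_rot: [0.989, -0.148, -0.002, 0.001]
ft_force: [-11.2, 5.1, 12.6]
grip_width: 0.0563
```

```bash
python3 go.py .5529 .1205 .066 -107
```

```text
t 11.70 pos [0.5493 0.1211 0.0661] yaw -107.02 z [-0.0052 -0.001  -1.    ] F [-11.18   5.05  12.57] w 0.0563
d mm [ 3.6 -0.5  0.1] rot deg [ 0.14  0.27 -0.02]
```

>>> {"fn": "step_arm", "kwargs": {"targets": [{"dx": 0.006,"dy": -0.0005,"dz": -0.001,"rx": 0.1,"ry": 0.6,"rz": 0},{"dx": 0.008,"dy": -0.0005,"dz": -0.001,"rx": 0.1,"ry": 0.7,"rz": 0},{"dx": 0.01,"dy": -0.0005,"dz": -0.001,"rx": 0.1,"ry": 0.8,"rz": 0},{"dx": 0.011,"dy": -0.0005,"dz": -0.001,"rx": 0.1,"ry": 0.8,"rz": 0},{"dx": 0.011,"dy": -0.0005,"dz": -0.001,"rx": 0.1,"ry": 0.8,"rz": 0}]}}

```text
time: 12.32
position: [0.5525, 0.12, 0.0661]
tool_rot: [0.989, -0.148, -0.003, 0.001]
ft_force: [-11.8, 4.6, 7.0]
grip_width: 0.0562
```

```bash
python3 go.py .5529 .1205 .066 -107;  python3 - <<'E'
from rig import viewer
from h import *
b=(300,440,160,275);c=viewer.camera("scene"); np.savez("scene6.npz",**c)
cv2.imwrite("pics/scene6.png",cv2.resize(c["img"][b[2]:b[3],b[0]:b[1]],None,fx=5,fy=5,interpolation=cv2.INTER_CUBIC))
E
```

```text
t 12.32 pos [0.5525 0.12   0.0661] yaw -106.99 z [-0.0073 -0.0015 -1.    ] F [-11.84   4.59   6.96] w 0.0562
d mm [ 0.2 -0.6  0.1] rot deg [0.21 0.37 0.01]
```

View pics/scene6.png

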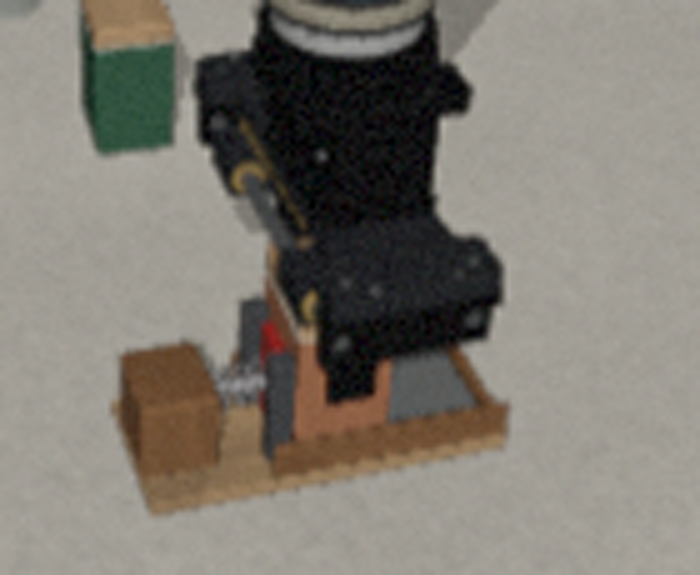

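The tin (crop about (310,390)) is almost at the posts. I press further, looking for a force rise with the position stalled.

>>> {"fn": "step_arm", "kwargs": {"targets": [{"dx": 0.007,"dy": -0.0005,"dz": -0.001,"rx": 0.2,"ry": 0.7,"rz": 0},{"dx": 0.008,"dy": -0.0005,"dz": -0.001,"rx": 0.2,"ry": 0.8,"rz": 0},{"dx": 0.009,"dy": -0.0005,"dz": -0.001,"rx": 0.2,"ry": 0.9,"rz": 0},{"dx": 0.01,"dy": -0.0005,"dz": -0.001,"rx": 0.2,"ry": 0.9,"rz": 0},{"dx": 0.01,"dy": -0.0005,"dz": -0.001,"rx": 0.2,"ry": 0.9,"rz": 0}]}}

```text
time: 13.0
position: [0.5526, 0.1199, 0.0662]
tool_rot: [0.989, -0.147, -0.006, 0.001]
ft_force: [-15.8, 8.1, 11.0]
grip_width: 0.0557
```

```bash
python3 go.py .5529 .1205 .066 -107
```

```text
t 13.00 pos [0.5526 0.1199 0.0662] yaw -106.93 z [-1.140e-02 -3.000e-04 -9.999e-01] F [-15.84   8.14  10.98] w 0.0557
d mm [ 0.1 -0.6  0.2] rot deg [0.21 0.62 0.07]
```

>>> {"fn": "step_arm", "kwargs": {"targets": [{"dx": 0.01,"dy": -0.001,"dz": -0.0015,"rx": 0.2,"ry": 1.0,"rz": -0.1},{"dx": 0.011,"dy": -0.001,"dz": -0.0015,"rx": 0.2,"ry": 1.2,"rz": -0.1},{"dx": 0.012,"dy": -0.001,"dz": -0.0015,"rx": 0.2,"ry": 1.3,"rz": -0.1},{"dx": 0.0125,"dy": -0.001,"dz": -0.0015,"rx": 0.2,"ry": 1.4,"rz": -0.1},{"dx": 0.0125,"dy": -0.001,"dz": -0.0015,"rx": 0.2,"ry": 1.4,"rz": -0.1}]}}

```text
time: 13.62
position: [0.5527, 0.1198, 0.0662]
tool_rot: [0.989, -0.146, -0.006, 0.002]
ft_force: [-17.7, 7.8, 11.8]
grip_width: 0.0559
```

```bash
python3 go.py .5529 .1205 .066 -107
```

```text
t 13.62 pos [0.5527 0.1198 0.0662] yaw -106.77 z [-0.0129 -0.0013 -0.9999] F [-17.75   7.81  11.8 ] w 0.0559
d mm [ 0.  -0.7  0.2] rot deg [0.28 0.69 0.23]
```

```bash
python3 - <<'E'
from rig import viewer,telemetry
from h import *
b=(300,440,160,275)
for i in range(12):
    c=viewer.camera("scene" if i%2==0 else "top"); o=telemetry.get_obs(); print(round(o["time"],2),o["position"].round(4),o["ft_force"].round(1),round(o["grip_width"],4))
    if i==10: np.savez("scene7.npz",**c); cv2.imwrite("pics/scene7.png",cv2.resize(c["img"][b[2]:b[3],b[0]:b[1]],None,fx=5,fy=5,interpolation=cv2.INTER_CUBIC))
    if i==11: cv2.imwrite("pics/top7.png",c["img"])
E
python3 go.py
```

```text
13.68 [0.5527 0.1198 0.0662] [-17.7   7.7  12.1] 0.0558
13.72 [0.5527 0.1198 0.0662] [-18.1   6.9  12.7] 0.0562
13.78 [0.5527 0.1198 0.0662] [-17.9   7.6  11.2] 0.0562
13.82 [0.5527 0.1198 0.0662] [-17.9   7.6  12.2] 0.0563
13.88 [0.5527 0.1198 0.0662] [-17.3   8.2  12.8] 0.056
13.93 [0.5527 0.1198 0.0662] [-18.7   8.7  11.9] 0.056
13.97 [0.5527 0.1198 0.0662] [-18.3   7.8  12.2] 0.056
14.03 [0.5527 0.1198 0.0662] [-18.1   8.1  11.9] 0.0561
14.07 [0.5527 0.1198 0.0662] [-17.2   7.4  12.3] 0.0559
14.12 [0.5527 0.1198 0.0662] [-17.5   7.7  11.3] 0.0558
14.18 [0.5527 0.1198 0.0662] [-17.8   7.6  11.7] 0.056
14.22 [0.5527 0.1199 0.0662] [-17.9   8.8  12.1] 0.0561
t 14.22 pos [0.5527 0.1199 0.0662] yaw -106.77 z [-0.0129 -0.0013 -0.9999] F [-17.95   8.82  12.07] w 0.0561
```

View pics/scene7.png

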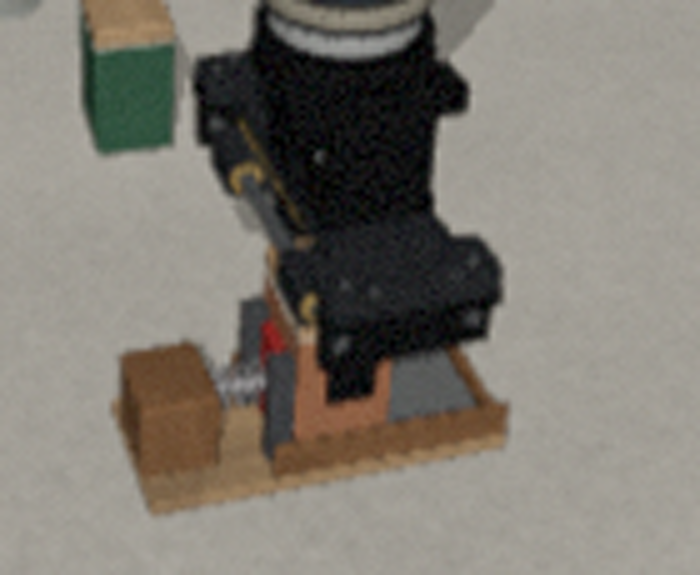

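View pics/top7.png

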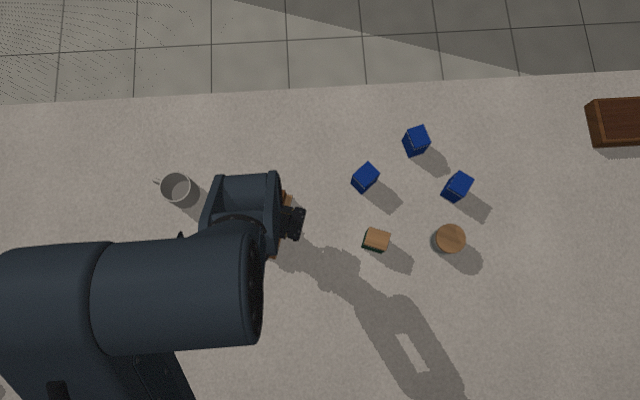

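>>> {"fn": "step_arm", "kwargs": {"targets": [{"dx": 0.012,"dy": -0.001,"dz": -0.002,"rx": 0.2,"ry": 1.5,"rz": -0.3},{"dx": 0.0135,"dy": -0.001,"dz": -0.002,"rx": 0.2,"ry": 1.6,"rz": -0.3},{"dx": 0.0145,"dy": -0.001,"dz": -0.002,"rx": 0.2,"ry": 1.7,"rz": -0.3},{"dx": 0.015,"dy": -0.001,"dz": -0.002,"rx": 0.2,"ry": 1.7,"rz": -0.3},{"dx": 0.015,"dy": -0.001,"dz": -0.002,"rx": 0.2,"ry": 1.7,"rz": -0.3}]}}

```text
time: 14.85
position: [0.5528, 0.1196, 0.0663]
tool_rot: [0.99, -0.143, -0.007, 0.003]
ft_force: [-21.8, 9.2, 13.0]
grip_width: 0.0559
```

```bash
python3 go.py; python3 - <<'E'
from rig import viewer,telemetry
for i in range(8): viewer.camera("scene")
E
python3 go.py
```

```text
t 14.85 pos [0.5528 0.1196 0.0663] yaw -106.38 z [-0.0143 -0.0031 -0.9999] F [-21.82   9.24  12.97] w 0.0559
t 15.25 pos [0.5529 0.1196 0.0663] yaw -106.38 z [-0.0142 -0.0031 -0.9999] F [-21.7   10.56  13.01] w 0.0560
```

The position is stalled at lane x = 40 mm while the push rose to about 24 N, and it holds steady. I hand in.

```bash
python3 -c "
from rig import robot
print(robot.hand_in())"; python3 go.py
```

```text
the job is handed in; nothing more can be done
None
the job is handed in; nothing more can be done
```

I stood the copper tin in the lane's front pocket, opened the gripper briefly so it settled flat, then regripped it. I slid it back against the sprung pusher until it stopped at the steel posts, and handed the job in still gripping it and pushing, at about 15 s of the 64 s allowed.

- **At the stops:** the gripper stalled 40 mm along the lane, where the tin should be on the stops. Over the last three push steps the push rose from about 13 to 24 N while it moved only about 0.3 mm. Allowing for the spring and friction, I estimate about 10 N on the stops. That is a calculation, since the stop force cannot be read directly.
- **Pose:** the gripper was leaning about 0.015 rad and turned about 0.01 rad from the lane, and it sat about 1 mm off the lane's centre line. All are well inside the limits if the tin moved with the gripper.
- **Steadiness:** position and force stayed constant over the last 0.4 s before hand-in.
- **Bystanders:** the green tin, sugar jar and mug look unmoved in the last overhead picture. I judged this by eye and did not measure it.
- **Small mismatches:** the two camera views of the lane differed by 1 to 2 mm. The gripper also read about 13 N of downward and 3 to 4 N of sideways force, so the tin may have been lightly touching a side wall.

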